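# Lever open the bur case with the bench knife

## Robot

A 6-joint arm with a two-finger parallel gripper is mounted at the origin on the work surface. World frame = base frame: x ahead of the robot, y to its left, z up, the work surface at z = 0. Lengths are in mm, angles in rad, forces in N, time in s.
With the tool pointing down it reaches from about 350 to 1000 mm from the base axis. Payload 7.1 kg.
Tool frame: the origin (TCP) lies midway between the tips of the shut fingers; the grasp point (between the pads) lies 19 mm behind it; z points along the fingers, y is the line along which they close (so a half turn about z gives the same grasp; the last joint's range is limited). The gripper opens to 85 mm and grips with 20 to 120 N. Pads are 22 mm wide; open, the fingers measure 114 mm over their backs; the gripper's body (76 mm by 85 mm) begins 54 mm behind the grasp point. The pads swing forward as they close: fully open they stand 13 mm farther back than shut.
Start: joints at [-1.307, 0.423, 1.63, -0, 1.089, -0.019], TCP at [174.422, -600.151, 206.619] pointing down, gripper open.
Joint ranges: [-3, 3], [-0.9, 2.11], [0.09, 2.58], [-1.31, 4.45], [0.11, 2.69], [-2.54, 2.54]. Speed limits (rad/s): [2.39, 2.39, 3.01, 3.14, 3.14, 3.14].

## Interface

Orientations are given as a unit quaternion [x, y, z, w].
In Python, from rig import arm gives the robot as it stands. Calls block until the motion is done:
- arm.goto(position, orientation): joint-space move of the TCP to a pose.
- arm.line_to(position, vel=150, rot=None, threshold=None): straight line of the TCP; rot=None keeps the orientation; vel is the mean speed in mm/s. With threshold (N) it stops when the force on the tool has changed by that much, and returns True; else False.
- arm.move_joints(angles): joint-space move.
- arm.grip(opening, grip_force=None): opening from 0.0 (shut) to 1.0 (fully open); grip_force is the grip in N (None keeps the last); returns when the fingers have stopped.
- arm.hold(seconds).
- arm.solve_ik(position, orientation): joint angles nearest the present ones, or None.
- arm.grab_frame(name): name is "scene" or "top"; returns the picture (480x640x3 uint8, red, green, blue); there is no depth.
- arm.camera_info(name): a dict with "fov_y" (degrees; the focal length in pixels is half the picture's height over the tangent of half this angle, whatever the lens; pixels are square), "cx", "cy" (the principal point, pixels), "cam_to_world" (4x4, takes a point from camera to world coordinates). Camera axes: x right, y down, z forward; pixel columns grow to the right and rows downward; lengths in mm; the calibration is good to about 2 mm. A picture is of the moment at which its call begins. camera_info takes no time and is no camera call.
A pose or a line that the arm cannot do raises arm.MotionError and nothing moves.
- arm.job_done(): hands the job in; it is judged then, once.
Readings, each from a call of its own:
- arm.read_time(): time.
- arm.read_qpos(): joint angles.
- arm.read_joint_vel(): joint speeds.
- arm.read_effort(): joint torques, N m.
- arm.read_position(): TCP position.
- arm.read_tcp_rot(): TCP orientation.
- arm.read_contact_force(): force on the tool from outside, world axes, zero at the start.
- arm.read_moment(): the same for the moment, N m.
- arm.read_finger_gap(): opening from 0.0 (shut) to 1.0 (fully open).
- arm.read_gripper_force(): force on a finger pad.
Only numpy, scipy, OpenCV 4.12 (cv2) and the standard library are available. Lean on these libraries where they do the work, as an engineer would, in place of code of your own. Each camera call takes 0.05 s, during which the arm holds its last target. There are 200 camera calls.

## Task

Take the bench knife from the cork mat, work its blade through the notch in the front of the bur case and lever up the metal lid, then with the blade swing the lid over until it stays open past upright. Then lay the knife back down, without dropping it, with its whole length on the cork mat. Touch the case and its lid only with the knife, never with the gripper, and leave the other things on the bench where they are.

Things in the scene. Friction and masses are not known exactly. Their poses are not given: they have to be found in the camera images.
- case: grey steel bur case, fixed, 120 (x, front to back) x 150 (y) x 80 mm high; origin centre of underside, x towards the hinge, z up. Walls 6 mm. Flat metal lid 113 x 134 x 5 mm, recessed between the walls, no handle: top 78, underside 73 mm above the bench, front edge 7 mm behind the outer front face. Below the lid it is free down to 60 mm above the bench.
- notch (a point): notch in the front wall: 20 mm wide (along y), open at the top, cut down to a sill 68 mm above the bench, so that a 5 mm high gap is left between sill and lid underside. Point: middle of the sill's outer edge, 60 mm to the front (-x) of the case origin.
- hinge (a point): hinge axis of the lid (along the case's y), on the back wall, 120 mm behind the notch point and 75.5 mm above the bench (half the lid's thickness); axes as the case (it does not turn with the lid).
- lid (a joint): lid angle, 0 shut, 1.57 upright, 2.0 fully back on its stop. The lid weighs about 0.45 kg (varies), so levering its front edge takes 2 to 4 N; the hinge has slight friction: let go below about 1.35 rad the lid falls shut, past 1.6 it stays open.
- knife: bench knife, 70 g, lying on the mat: dark wooden handle 90 long (x) x 16 wide (y) x 18 mm high (z), then a stiff steel blade 65 long, 10 wide, 2 mm thick, flat level, at mid height of the handle (8 to 10 mm above its underside). Origin: centre of the handle's underside; x along the blade towards the tip, z up. Balance point about 10 mm ahead of the origin.
- knife_tip (a point): end of the blade, mid thickness, 110 mm ahead of the knife's origin and 9 mm above its underside; axes as the knife
- knife_butt (a point): end of the handle, 45 mm behind the knife's origin, 9 mm above its underside; axes as the knife
- mat: cork mat fixed to the bench, 240 (x) x 140 (y) x 4 mm thick; origin at the centre of its underside. The case and the mat may change places, left and right.
- mug: blue glazed mug, 80 mm across, 85 mm high; bystander
- stand: small round wooden stand, 60 mm across, 56 mm high with polishing wheels on pins; bystander, between the two working places
- pliers: steel pliers lying flat, 140 mm long, 10 mm high; bystander, between the two working places
- flux: amber bottle, 48 mm across, 100 mm high; bystander
- puck: black rubber puck, 64 mm across, 20 mm high; bystander
- jar: glass jar of brushes, 64 mm across, about 176 mm high; bystander
- file: hand tool with a blue plastic handle (a screwdriver) lying on the bench; bystander
Things that resemble listed ones, but are neither listed nor needed, are in the scene too. What is meant by the knife is not blue or purple, and is the larger of those in its own colour.

How it is judged (in metres and radians):
On the way, in this order (a step that is already met when the one before it is completed fails the run):
1. the knife's blade, not the gripper, carries the lid up (lid past 0.3 rad, knife bearing on the case or lid) (value of joint lid above 0.3 rad and contact force between knife and case above 0.2 N and contact force between the fingers and case below 0.2 N), for 0.1 s.
2. the lid is swung past upright (value of joint lid above 1.6 rad), for 0.1 s.
3. the knife is set down, still held, on the mat (its underside within 25 mm of the bench), not dropped (x of knife in the frame of mat between -0.12 and 0.12 m and y of knife in the frame of mat between -0.07 and 0.07 m and z of knife in the frame of mat below 0.025 m and contact force between the fingers and knife above 0.5 N), for 0.1 s.
At the end, for the whole second after the job is handed in: the lid stands open past upright (over 1.6 rad) and still; the knife lies at rest with tip and butt both over the mat (within its 240 x 140 mm) and less than 30 mm above its underside (value of joint lid above 1.6 rad and velocity of joint lid between -0.1 and 0.1 rad/s and x of knife_tip in the frame of mat between -0.12 and 0.12 m and y of knife_tip in the frame of mat between -0.07 and 0.07 m and z of each of knife_tip, knife_butt in the frame of mat below 0.03 m and x of knife_butt in the frame of mat between -0.12 and 0.12 m and y of knife_butt in the frame of mat between -0.07 and 0.07 m and linear speed of knife below 0.02 m/s); the robot touches nothing.
It fails at once if the gripper or arm touches the case or lid (over 1 N) (contact force between any of the fingers, the arm and case above 1 N).
It fails at once if a bystander is moved by more than 20 mm (distance of any of mug, stand, pliers, flux, puck, jar, file from where it was at the start of the episode above 0.02 m).
It also fails if it takes over 72 s, if anything falls off the work surface, if the arm or the gripper's body presses on something with over 40 N, if the wrist force passes 120 N, or if a joint passes its speed limit or range.

## Working session

There is one attempt and no reset: what is moved stays moved. The work goes in short steps, each a Python script; the robot and the scene stay as the last script left them, time stands still between calls to the robot, and variables do not carry over. Pictures are saved under pics/ and viewed, at most 10 in all, crops included, and the job is handed in when it is done.

```bash
ls; mkdir -p pics
python3 - <<'E'
from rig import arm
import cv2
for n in("scene","top"):
    cv2.imwrite(f"pics/{n}0.png",arm.grab_frame(n)[:,:,::-1])
    print(n,arm.camera_info(n))
print(arm.read_tcp_rot(),arm.read_time())
E
```

```text
pics
scene {'fov_y': 46.25367467353594, 'cx': 321.1457566413492, 'cy': 244.98865925519968, 'cam_to_world': array([[ 3.57072357e-01,  5.67572137e-01, -7.41863331e-01,
         1.38366107e+03],
       [ 9.33982311e-01, -2.28237755e-01,  2.74926480e-01,
        -3.32949129e+02],
       [-1.32806113e-02, -7.91055875e-01, -6.11599729e-01,
         8.06914313e+02],
       [ 0.00000000e+00,  0.00000000e+00,  0.00000000e+00,
         1.00000000e+00]])}
top {'fov_y': 49.69824543412578, 'cx': 334.3451663733152, 'cy': 242.8422509944504, 'cam_to_world': array([[-1.03778119e-03, -9.86067383e-01,  1.66343137e-01,
         3.14414404e+02],
       [-9.99701529e-01,  5.08321259e-03,  2.38958983e-02,
        -1.17974732e+01],
       [-2.44085234e-02, -1.66268690e-01, -9.85778346e-01,
         1.21742997e+03],
       [ 0.00000000e+00,  0.00000000e+00,  0.00000000e+00,
         1.00000000e+00]])}
[ 9.90019751e-01  1.40926900e-01 -8.68205170e-05 -7.03335493e-04] 0.1
```

View pics/top0.png

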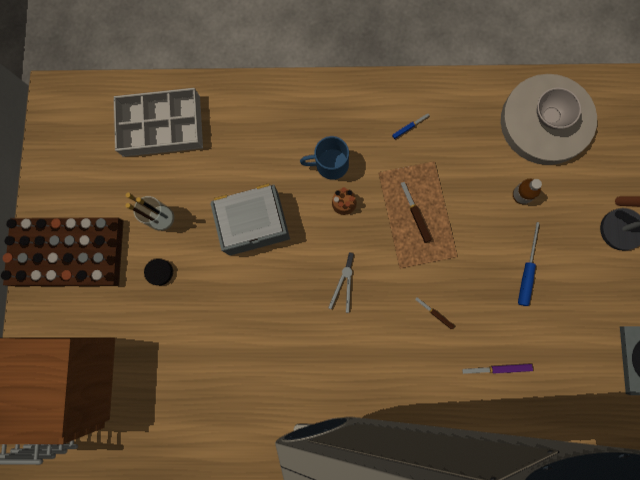

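View pics/scene0.png

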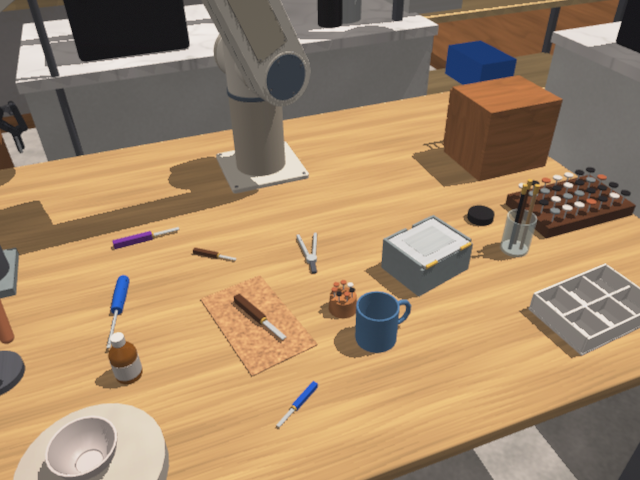

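The top view shows these knife-like things: a brown knife on the mat (415,212), a small brown one (435,313), a small blue one (410,127), a purple one (498,369) and the blue screwdriver (529,265). I choose the larger brown one on the mat. The case is at (250,218). Its hinge clips are at the far side (265,187), and the notch faces the robot near (253,243).

```bash
cat > h.py <<'E'
import numpy as np, cv2
from scipy.spatial.transform import Rotation as R
from rig import arm
def cam(n):
    c=arm.camera_info(n); return c,240/np.tan(np.radians(c["fov_y"]/2))
def plane(n,uv,z):
    c,f=cam(n); T=c["cam_to_world"]; uv=np.atleast_2d(np.asarray(uv,float))
    d=np.c_[(uv[:,0]-c["cx"])/f,(uv[:,1]-c["cy"])/f,np.ones(len(uv))]@T[:3,:3].T
    o=T[:3,3]; z=np.broadcast_to(z,len(uv)); return o+d*((z-o[2])/d[:,2])[:,None]
def proj(n,P):
    c,f=cam(n); T=c["cam_to_world"]; q=(np.atleast_2d(P)-T[:3,3])@T[:3,:3]
    return np.c_[c["cx"]+f*q[:,0]/q[:,2],c["cy"]+f*q[:,1]/q[:,2]]
E
python3 - <<'E'
from h import *
t=cv2.imread("pics/top0.png"); s=cv2.imread("pics/scene0.png")
z=lambda im,x,y,w,h: cv2.resize(im[y:y+h,x:x+w],(400,300),interpolation=cv2.INTER_CUBIC)
a=np.vstack([np.hstack([z(t,200,170,100,75+15)[:300],z(t,365,160,107,80+0)]),np.hstack([z(s,370,210,112,84),z(s,195,272,128,96)])])
cv2.imwrite("pics/crop1.png",a)
hsv=cv2.cvtColor(t,cv2.COLOR_BGR2HSV)
for p in [(385,180),(430,255),(418,222),(407,192),(360,250)]: print(p,hsv[p[1],p[0]])
E
```

```text
(385, 180) [ 14 144 124]
(430, 255) [ 14 144 106]
(418, 222) [ 10 175  51]
(407, 192) [ 26  17 117]
(360, 250) [ 16 138 139]
```

View pics/crop1.png

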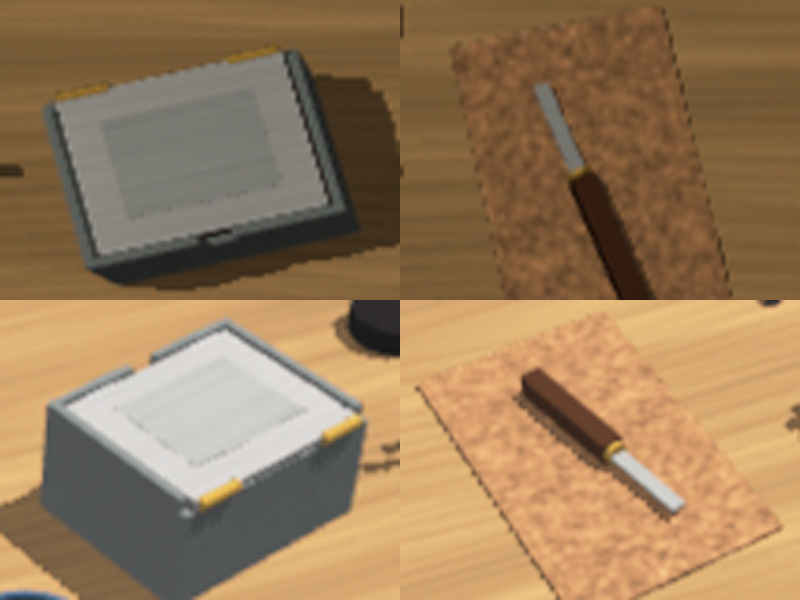

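The crops confirm it. The larger dark-brown knife lies on the mat with its blade pointing away from the robot (tip near 402,183). The case's notch is at about (254,241) in the top view and its hinge is at the far side.

```bash
cat > meas.py <<'E'
from h import *
def big(m,win):
    x,y,w,h=win; k=np.zeros_like(m); k[y:y+h,x:x+w]=m[y:y+h,x:x+w]
    cs,_=cv2.findContours(k,cv2.RETR_EXTERNAL,cv2.CHAIN_APPROX_NONE); return max(cs,key=cv2.contourArea)[:,0]
def rect(n,m,win,z):
    P=plane(n,big(m,win),z)[:,:2].astype(np.float32); (c,s,a)=cv2.minAreaRect(P); return np.round(c,1),np.round(s,1),round(a,2)
W={"top":dict(lid=(205,180,90,80),h=(400,195,40,55),b=(395,178,30,32),mat=(370,155,95,120)),
   "scene":dict(lid=(375,215,105,65),h=(225,288,50,40),b=(258,312,30,30),mat=(195,270,130,105))}
if __name__=="__main__":
    for n in("top","scene"):
        im=cv2.imread(f"pics/{n}0.png"); H,S,V=[a.astype(int) for a in cv2.split(cv2.cvtColor(im,cv2.COLOR_BGR2HSV))]
        m=lambda c:c.astype(np.uint8)*255
        lidm=m((S<45)&(V>(95 if n=="top" else 185)))
        print(n,"lid",rect(n,lidm,W[n]["lid"],78))
        hm=m((V<(72 if n=="top" else 115))&(H<16)&(S>90))
        print(n,"handle",rect(n,hm,W[n]["h"],22))
        bm=m((S<70)&(V>80)); print(n,"blade",rect(n,bm,W[n]["b"],14))
        c=big(bm,W[n]["b"]); P=plane(n,c,14); print(P[:,:2].min(0),P[:,:2].max(0))
        if n=="top":
            mm=m((H<15)&(S>110)&(V<200)|(V<72)); mm=cv2.morphologyEx(mm,cv2.MORPH_CLOSE,np.ones((3,3)));print("mat",rect(n,mm,W[n]["mat"],4))
    print("notch px at z80",plane("top",[(253.7,241.5)],80))
E
python3 meas.py
```

```text
top lid (array([570. , 215.5]), array([113.7, 139.1]), 15.15)
top handle (array([ 559.6, -186.5]), array([92.7, 22. ]), 21.63)
top blade (array([ 637.2, -155.8]), array([56.9, 10. ]), 21.97)
[ 610.17690031 -169.84938642] [ 664.4257017  -142.38359216]
mat (array([ 589.3, -180.3]), array([239. , 138.9]), 11.14)
scene lid (array([571.5, 212.5]), array([112.4, 132.7]), 15.14)
scene handle (array([ 573.9, -191.1]), array([103.3,  28.8]), 21.52)
scene blade (array([ 636.7, -156.9]), array([63.8, 12.2]), 21.02)
[ 606.35385449 -171.51293781] [ 667.46281693 -142.05112814]
notch px at z80 [[510.32127439 196.150836    80.        ]]
```

```bash
cat >> h.py <<'E'
KY=np.radians(21.6); KO=np.array([562.,-186.2]); CY=np.radians(15.15); NO=np.array([509.6,196.8]); GX=25.
u=lambda a:np.array([np.cos(a),np.sin(a)])
q=lambda a,p=0:(R.from_euler("z",a)*R.from_euler("y",-p)*R.from_euler("x",np.pi)).as_quat()
E
python3 - <<'E'
from h import *
g=KO+GX*u(KY); c=NO-(25+110-GX)*u(CY)
for P,a in[((*g,5.5),KY),((*c,63),CY),((*(NO+80*u(CY)),160),CY)]: print(arm.solve_ik(P,q(a)))
arm.grip(1.0,100); arm.goto([*g,120],q(KY)); print(arm.line_to([*g,30],150),arm.line_to([*g,5.5],40,threshold=8))
print(arm.read_position(),arm.read_contact_force()); arm.grip(0.0,100)
print("gap",arm.read_finger_gap(),arm.read_gripper_force(),arm.read_position())
arm.line_to([*g,200],120)
arm.goto([*c,200],q(CY)); arm.line_to([*c,63],120); arm.hold(.2)
print(arm.read_position(),c,arm.read_contact_force(),arm.read_moment(),arm.read_time())
a=[arm.grab_frame(n)[:,:,::-1] for n in("top","scene")]
for n,i in zip(("top","scene"),a): cv2.imwrite(f"pics/{n}1.png",i)
z=lambda im,p:cv2.resize(cv2.getRectSubPix(np.ascontiguousarray(im),(100,100),p),(400,400),interpolation=cv2.INTER_CUBIC)
t=np.r_[NO-25*u(CY),70.5]
p=[tuple(proj(n,t)[0]) for n in("top","scene")]; print(p)
cv2.imwrite("pics/crop2.png",np.hstack([z(a[0],p[0]),z(a[1],p[1])]))
E
```

```text
[-3.13150881e-01  6.81225225e-01  1.75180813e+00 -4.44089210e-16
  7.08559302e-01  8.80654328e-01]
[ 3.67471422e-01  4.04487946e-01  2.12484892e+00 -4.44089210e-16
  6.12255783e-01  1.67385037e+00]
[ 3.36242059e-01  4.78192183e-01  1.66184352e+00 -4.44089210e-16
  1.00155695e+00  1.64262100e+00]
False False
[ 585.29100874 -177.00082763    5.42071831] [-0.64996874 -0.41145153  0.14157094]
gap 0.003549346354978342 0.0 [ 585.24167979 -177.00656705    5.4965983 ]
[403.83028196 168.21894392  63.5172962 ] [403.42305768 168.05183625] [-0.15740271 -0.03965548 -0.36750288] [ 0.01239868  0.05944431 -0.01797771] 9.4417
[(np.float64(256.78679176044136), np.float64(253.1075044422066)), (np.float64(400.37685567557514), np.float64(224.18771801779266))]
```

View pics/crop2.png

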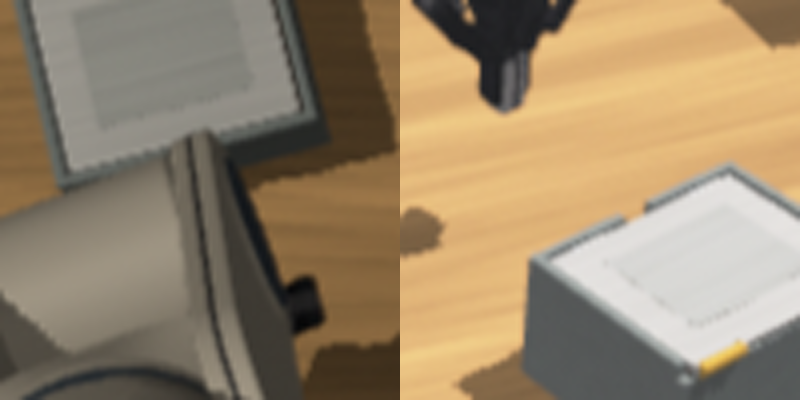

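The hand is empty: the gripper is shut and there is no blade in either view. I'll check where the knife is now.

Run:
```python
from h import *
a=[cv2.imread(f"pics/{n}1.png") for n in("top","scene")]
z=lambda im,x,y:cv2.resize(im[y:y+105,x:x+140],(400,300),interpolation=cv2.INTER_CUBIC)
b=[cv2.imread(f"pics/{n}0.png") for n in("top","scene")]
g=np.r_[KO+GX*u(KY),22]; k=np.r_[KO,22]
for n,i in zip(("top","scene"),b):
    for P in(g,k): cv2.circle(i,tuple(np.int32(proj(n,P)[0].round())),1,(0,255,0),-1)
cv2.imwrite("pics/crop3.png",np.vstack([np.hstack([z(i,*p) for i,p in zip(v,((350,165),(190,275)))]) for v in(b,a)]))
```

```text
(no output)
```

View pics/crop3.png

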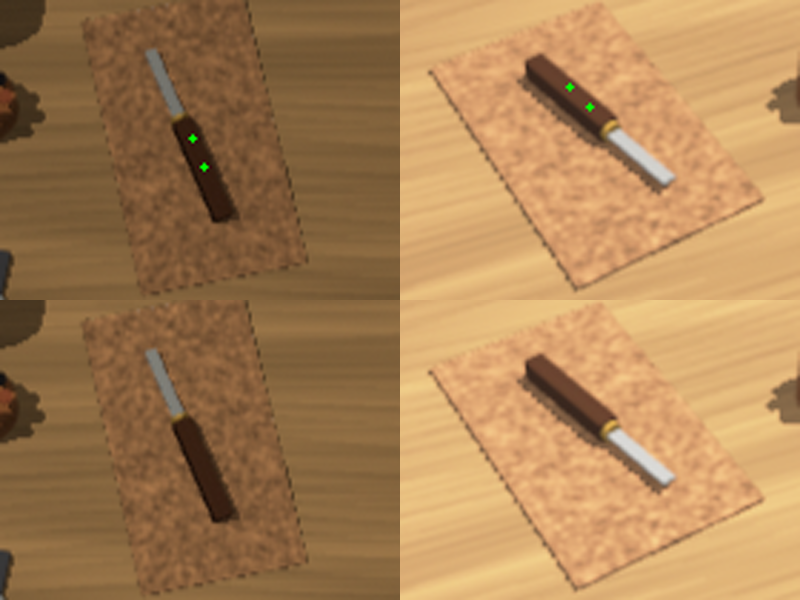

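```bash
sed -i 's/{n}0.png/{n}{K}.png/; s/^from h import \*/from h import *\nimport sys; K=sys.argv[1] if len(sys.argv)>1 else 0/' meas.py; python3 meas.py 1 | grep -E "handle|blade"
python3 - <<'E'
from h import *
print(proj("scene",arm.read_position()),arm.read_finger_gap())
for n in("scene",): print(arm.read_qpos())
E
```

```text
top handle (array([ 560.1, -185.9]), array([91.4, 21. ]), 21.88)
top blade (array([ 637.2, -155.8]), array([56.9, 10. ]), 21.97)
scene handle (array([ 572.9, -189.6]), array([99.8, 24.8]), 21.31)
scene blade (array([ 636.7, -156.9]), array([63.8, 12.2]), 21.02)
[[375.6293552  209.90314254]] 0.0016921475151542022
[ 3.67524320e-01  4.03804091e-01  2.12473303e+00 -3.81918776e-05
  6.12381944e-01  1.67385266e+00]
```

The knife hasn't moved. The scene view puts the fingertips about 8 px (about 18 mm) above the projected TCP, so the fingers closed just over the handle. I'll measure this directly by touching the free bench here with the gripper shut.

Run:
```python
from h import *
p=arm.read_position()
print(arm.line_to([p[0],p[1],10],80,threshold=4),arm.read_position())
f=arm.line_to([p[0],p[1],-16],15,threshold=4); print(f,arm.read_position(),arm.read_contact_force())
arm.line_to([p[0],p[1],100],150)
print(arm.read_time())
```

```text
False [403.72704914 168.18941169  10.08064296]
False [403.66319461 168.16016874 -15.93653907] [-0.85105512  0.37581928 -0.99223865]
13.1667
```

Run:
```python
from h import *
g=KO+GX*u(KY); c=NO-(25+110-GX)*u(CY)
p=arm.read_position(); arm.line_to([p[0],p[1],180],200)
arm.grip(1.0,100); arm.goto([*g,120],q(KY)); print(arm.line_to([*g,15],150),arm.line_to([*g,-11],40,threshold=8))
print(arm.read_position()); arm.grip(0.0,100)
print("gap",arm.read_finger_gap(),arm.read_gripper_force(),arm.read_position())
if arm.read_finger_gap()<.08: arm.line_to([*g,120]); raise SystemExit("missed")
arm.line_to([*g,40],60); arm.line_to([*g,200],150)
arm.goto([*c,200],q(CY)); arm.line_to([*c,46.5],120); arm.hold(.2)
print(arm.read_position(),c,arm.read_time(),arm.read_finger_gap())
a=[arm.grab_frame(n)[:,:,::-1] for n in("top","scene")]
for n,i in zip(("top","scene"),a): cv2.imwrite(f"pics/{n}2.png",i)
z=lambda im,p:cv2.resize(cv2.getRectSubPix(np.ascontiguousarray(im),(100,100),p),(400,400),interpolation=cv2.INTER_CUBIC)
t=np.r_[NO-25*u(CY),70.5]
p=[tuple(proj(n,t)[0]) for n in("top","scene")]; print(p)
cv2.imwrite("pics/crop4.png",np.hstack([z(a[0],p[0]),z(a[1],p[1])]))
```

```text
False False
[ 585.30055788 -177.00027285  -11.07290315]
gap 0.1448953951820334 98.4188711643219 [ 585.40344411 -177.03962473  -10.50658022]
[403.76969889 168.20212837  46.97968613] [403.42305768 168.05183625] 23.5667 0.1414275642117155
[(np.float64(256.78679176044136), np.float64(253.1075044422066)), (np.float64(400.37685567557514), np.float64(224.18771801779266))]
```

View pics/crop4.png

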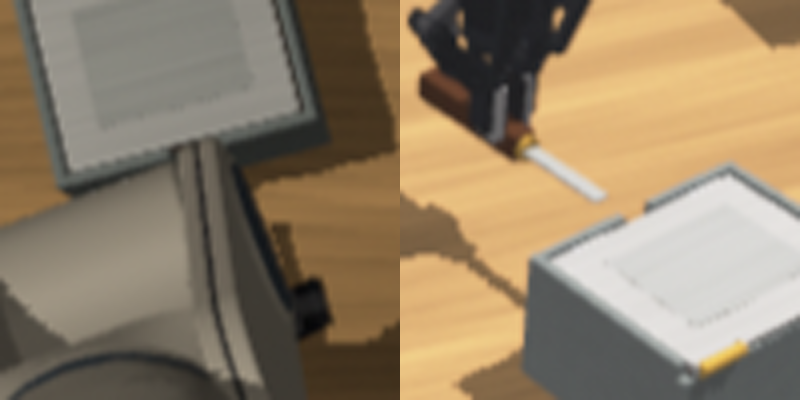

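The knife is gripped at the handle with the blade level. Its tip is at crop (201,197), against the predicted (200,200), and it points at the notch. Next I insert it; the depth at any stop will show which edge it hit.

Run:
```python
from h import *
p0=arm.read_position(); d=np.r_[u(CY),0]
c=np.r_[NO-(25+110-GX)*u(CY),46.5]
b=arm.line_to(c+55*d,25,threshold=3); arm.hold(.1)
p=arm.read_position(); print(b,"travel",(p-p0)@d,"depth",(p-c)@d-25,p,arm.read_contact_force(),arm.read_moment(),arm.read_time())
i=arm.grab_frame("scene")[:,:,::-1]; cv2.imwrite("pics/scene3.png",i)
cv2.imwrite("pics/crop5.png",cv2.resize(i[160:290,350:500],(600,520),interpolation=cv2.INTER_CUBIC))
```

```text
False travel 54.69558399257515 depth 29.926366851409092 [456.43913514 182.41154835  46.49656136] [-0.20410379  0.47907774 -0.53324865] [ 0.00508148 -0.04011514 -0.01448216] 26.1167
```

View pics/crop5.png

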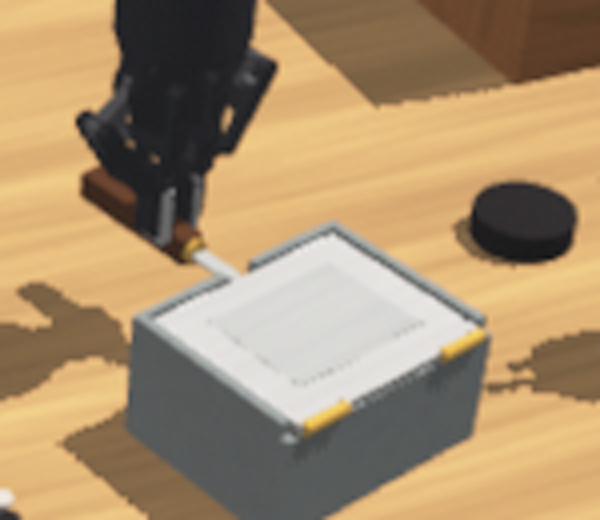

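The blade is through the notch and under the lid, with no contact force. Next I lift it along an arc about the hinge, checking the load on the way.

```bash
cat >> h.py <<'E'
def tcp(th,r=90.,zo=-24.,clear=3.5):   # TCP for level blade, tip on lid underside at angle th
    x=120-r*np.cos(th)-clear*np.sin(th); z=75.5+r*np.sin(th)-clear*np.cos(th)
    return np.r_[NO+(x-110+GX)*u(CY),z+zo]
E
python3 - <<'E'
from h import *
f0=arm.read_contact_force()
for th in np.arange(.05,.651,.1):
    arm.line_to(tcp(th),50); print(round(th,2),(arm.read_contact_force()-f0).round(2),arm.read_moment().round(3))
print(arm.read_position()-tcp(th),arm.read_time())
i=arm.grab_frame("scene")[:,:,::-1]; cv2.imwrite("pics/scene4.png",i)
cv2.imwrite("pics/crop6.png",cv2.resize(i[130:290,330:500],(510,480),interpolation=cv2.INTER_CUBIC))
E
```

```text
0.05 [-1.39  0.43 -3.11] [-0.051  0.391  0.013]
0.15 [-1.39 -0.7  -2.73] [-0.077  0.525 -0.022]
0.25 [-0.7  -0.33 -1.37] [-0.068  0.38  -0.016]
0.35 [-1.41 -0.42 -2.4 ] [-0.083  0.305  0.013]
0.45 [-1.74  0.23 -1.92] [-0.031  0.298 -0.039]
0.55 [-0.54 -0.1  -2.27] [-0.057  0.313 -0.04 ]
0.65 [-0.56 -0.34 -2.18] [-0.064  0.287  0.025]
[0.6683244  0.19706959 0.45298489] 28.4333
```

View pics/crop6.png

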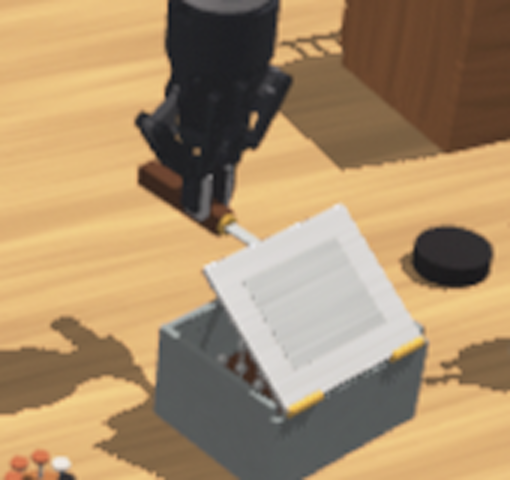

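The lid is up about 0.65 rad on the blade and the gripper is well clear. I'll carry on past upright.

Run:
```python
from h import *
for th in np.arange(.75,1.86,.1):
    arm.line_to(tcp(th),60); print(round(th,2),arm.read_contact_force().round(2))
arm.hold(.3); p=arm.read_position(); d=np.r_[u(CY),0]
arm.line_to(p-60*d,100); p=arm.read_position()
arm.line_to(p-60*d+[0,0,60],150); arm.hold(.2); print(arm.read_time(),arm.read_finger_gap())
i=arm.grab_frame("scene")[:,:,::-1]; cv2.imwrite("pics/scene5.png",i)
cv2.imwrite("pics/crop7.png",cv2.resize(i[90:290,320:520],(500,500),interpolation=cv2.INTER_CUBIC))
```

```text
0.75 [-1.25  0.16 -1.65]
0.85 [-0.39 -1.52 -1.68]
0.95 [-0.37  0.25 -1.34]
1.05 [-1.16  0.17 -1.42]
1.15 [-0.78 -0.27 -0.67]
1.25 [ 0.04  0.06 -1.06]
1.35 [-0.42 -0.7  -0.9 ]
1.45 [-1.38 -0.39 -0.75]
1.55 [ 0.69 -0.33 -0.91]
1.65 [-0.49 -0.19  0.06]
1.75 [ 0.14 -0.7  -0.61]
1.85 [0.21 0.41 0.24]
34.05 0.1447742647263735
```

View pics/crop7.png

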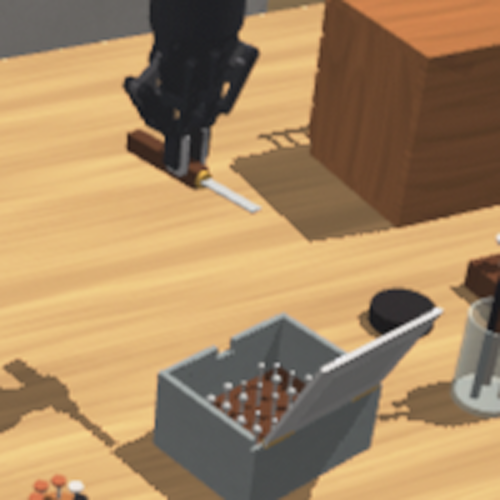

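The lid stands open past upright and the knife is still held level. Now I lay it back at its original spot on the mat.

```bash
python3 - <<'E'
from h import *
g=KO+GX*u(KY)
p=arm.read_position(); arm.line_to([p[0],p[1],210],150)
arm.goto([*g,200],q(KY)); arm.line_to([*g,20],120); arm.line_to([*g,-6],50)
print(arm.line_to([*g,-11.5],10,threshold=3),arm.read_position(),arm.read_contact_force()); arm.hold(.4)
print("gap",arm.read_finger_gap(),arm.read_gripper_force())
arm.grip(1.0); arm.hold(.2); arm.line_to([*g,180],120); arm.goto([400,-250,220],q(KY)); arm.hold(.3)
print(arm.read_time())
a=[arm.grab_frame(n)[:,:,::-1] for n in("top","scene")]
for n,i in zip(("top","scene"),a): cv2.imwrite(f"pics/{n}6.png",i)
cv2.imwrite("pics/crop8.png",np.hstack([cv2.resize(a[0][140:290,200:480],(400,214)),cv2.resize(a[1][200:380,190:526],(400,214))]))
E
python3 meas.py 6 | grep -E "handle|blade"
```

```text
True [ 585.37684545 -177.044697    -10.46967826] [-1.33741276 -0.26966734  4.07966498]
gap 0.1471592492210728 101.37585997581482
42.7417
top handle (array([ 559.4, -185.9]), array([92.7, 21.4]), 22.09)
top blade (array([ 637. , -155.4]), array([57., 10.]), 21.65)
scene handle (array([ 572.8, -189.4]), array([99.8, 25.2]), 21.31)
scene blade (array([ 636.5, -156.4]), array([63.8, 12.1]), 21.54)
```

View pics/crop8.png

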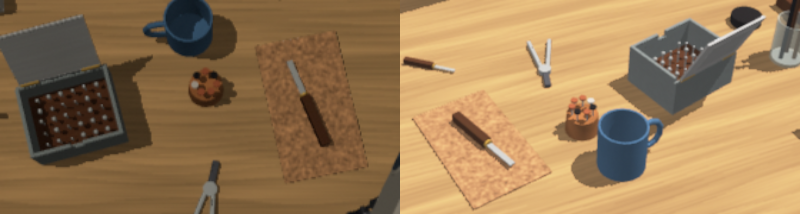

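The knife lies wholly on the mat, the lid stands open, and the bystanders in view (mug, stand, pliers) haven't moved. The gripper is clear, so I'm handing in.

```bash
python3 -c "
from rig import arm
print(arm.job_done())"
```

```text
the job is handed in; nothing more can be done
None
```

The job is handed in at about 43 s: the knife levered the lid open past upright and was set back down on the mat, whole length on it; the first grasp closed just above the handle and was redone, and the hand-in call returned no verdict.

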